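Move the microscope kit to the work rack in reverse order

TASK

The work rack is used from the other end, so move the four microscope things (eyepiece, jar, small bottle, objective) from their collars on the wooden rail into the wells of the aluminium rack in reverse order: what stands at the left end of the rail goes into the well at the right end of the rack, and so on, one in each well. Set each one down upright on the floor of its well, without dropping or tipping it, and leave the timer and the coverslip box beside the racks where they are.

Things in the scene. Friction and masses are not known exactly. Their poses are not given: they have to be found in the camera images.
- eyepiece: Loose spare microscope eyepiece, black with a light band, round, 34 mm in diameter at its widest (lower) part and 48 mm high, upper part narrower, about 90 g. Origin: centre of its underside; z up along its axis. Starts upright in its collar on the store rail, underside on the rail's top, 10 mm above the bench.
- mountant_jar: Loose small amber jar with a wide light screw cap, round, 32 mm in diameter, straight-sided, 59 mm high, about 60 g. Origin: centre of its underside; z up along its axis. Starts upright in its collar on the store rail, underside on the rail's top, 10 mm above the bench.
- oil_bottle: Loose small amber bottle with a black cap, the slimmest of the four, round, 26 mm in diameter, 52 mm high, about 35 g. Origin: centre of its underside; z up along its axis. Starts upright in its collar on the store rail, underside on the rail's top, 10 mm above the bench.
- objective: Loose plain steel microscope objective standing nose up, round: barrel 30 mm in diameter between 6 and 38 mm above its underside, tapering above to a 14 mm nose at 56 mm, about 120 g. Origin: centre of its underside; z up along its axis. Starts upright in its collar on the store rail, underside on the rail's top, 10 mm above the bench.
- collar_eyepiece: Its collar (fixed on the store rail) is the grey plastic ring in which the eyepiece starts: 12 mm high, bore 42 mm, outside 50 mm. Origin: centre of its underside, on the rail's top. The four collars' order along the rail changes from start to start and does not change during the work.
- collar_mountant_jar: Its collar (fixed on the store rail) is the grey plastic ring in which the mountant jar starts: 12 mm high, bore 40 mm, outside 48 mm. Origin: centre of its underside, on the rail's top. The four collars' order along the rail changes from start to start and does not change during the work.
- collar_oil_bottle: Its collar (fixed on the store rail) is the grey plastic ring in which the oil bottle starts: 12 mm high, bore 34 mm, outside 42 mm. Origin: centre of its underside, on the rail's top. The four collars' order along the rail changes from start to start and does not change during the work.
- collar_objective: Its collar (fixed on the store rail) is the grey plastic ring in which the objective starts: 12 mm high, bore 38 mm, outside 46 mm. Origin: centre of its underside, on the rail's top. The four collars' order along the rail changes from start to start and does not change during the work.
- store_rail: Pale wooden board, 80 x 300 x 10 mm, fixed to the bench; carries the four collars in a row along its y axis, at y = +108, +36, -36 and -108 mm (72 mm apart), x = 0. Origin: centre of its underside, on the bench. x points away from the robot, y to the robot's left, each within 0.15 rad.
- work_rack: Aluminium block, 80 x 300 x 22 mm, fixed to the bench, with four equal round wells, 52 mm in diameter and 14 mm deep (dark floor 8 mm above the bench), empty at the start, in a row along its y axis at y = +108, +36, -36 and -108 mm, x = 0. Origin: centre of its underside, on the bench. x points away from the robot, y to the robot's left, each within 0.15 rad. It stands either nearer to the robot than the store rail or beyond it.
- timer: Bystander: small light laboratory timer, 60 x 66 x 18 mm, lying loose to the right of the racks. Origin: centre of its underside.
- coverslip_box: Bystander: small light flat box, 46 x 62 x 16 mm, lying loose to the left of the racks. Origin: centre of its underside.
Not all that is in view belongs to the job. What is shaped like the objective but yellow is not meant.

How it is judged:
By the outcome, as a careful person would: the job done as asked, in the order asked, and still so for the second after the job is handed in, with the robot touching nothing.
It also fails if it takes over 80 s, if anything falls off the work surface, if the arm or the gripper's body presses on something with over 40 N, if the wrist force passes 120 N, or if a joint passes its speed limit or range.

ROBOT

A 6-joint arm with a two-finger parallel gripper is mounted at the origin on a cart in front of the work surface, level with it; the furniture and walls round the work are solid. World frame = base frame: x ahead of the robot, y to its left, z up, the work surface at z = 0. Lengths are in m, angles in degrees, forces in N, time in s.
With the tool pointing down it reaches from about 0.4 to 0.825 m from the base axis. Payload 7 kg.
Tool frame: the origin (TCP) lies midway between the tips of the shut fingers; the grasp point (between the pads) lies r.pinch_z behind it (r.pinch_z is the distance from the TCP to the grasp point, in m); z points along the fingers, y is the line along which they close (so a half turn about z gives the same grasp; the last joint's range is limited). The gripper opens to 88 mm and grips with 3 to 60 N. Pads are 19 mm wide; open, the fingers measure 130 mm over their backs; the gripper's body (78 mm by 193 mm) begins 47 mm behind the grasp point.
Start: joints at [84.632, 20.546, 0.682, 0, -70.136, -16.507], TCP at [0.252, 0.626, 0.227] pointing down, gripper open.
Joint ranges: [-176.03, 176.03], [-82.01, 121.73], [-58.28, 71.71], [-173.87, 95.51], [-174.79, -0.11], [-173.66, 173.66]. Speed limits (degrees/s): [136.94, 136.94, 172.46, 180, 180, 180].

INTERFACE

Orientations are given as [roll, pitch, yaw] about the fixed x, y, z axes, in that order (R = Rz(yaw) Ry(pitch) Rx(roll)).
In Python, from plant import r, optics, job gives the robot as it stands.
- The arm moves only by the shell command python3 -m crank 'ROWS' [FORCE]. ROWS is JSON, a list of rows, each an object with "xyz": the shift along the tool's x, y, z in units of 30 mm (1.0 is 30 mm), a list of three; "delta_rot": the turn, a rotation vector about the tool's x, y, z in degrees, a list of three; "claw": the closure, from 0 (fully open) to 1 (shut). A call has 1 to 20 rows; each row is the pose to reach, as a shift and turn from the pose commanded when the call began, along the tool's axes at that moment; what a row does not reach only later rows make up. A row lasts 1/8 s, in which the tool goes at most 62.5 mm and 10.7 degrees, less where a joint would pass 70% of its speed; a pose out of reach is approached as far as the arm can. A call with a gripper value outside its range is refused whole. The fingers move at their own pace and stop on an object; FORCE is the grip in N (left out, the last holds). Time passes only in rows, so rows that repeat a pose let the fingers close. It gives the time, the measured TCP pose, the force, the opening and the grip force at its end, in the units of the state.
- r.get_state(): the state, without advancing time (a new reading comes with each control period).
- optics.capture(name): name is "scene" or "side" or "wrist"; returns a dict with "img" (480x640x3 uint8, blue, green, red), "fovy" (degrees; the focal length in pixels is half the picture's height over the tangent of half this angle, whatever the lens; pixels are square), "cx", "cy" (the principal point, pixels), "dist" ([k1, k2, p1, p2, k3] as OpenCV has them; the pictures are not rectified), "eye" and "rotation" of the camera in the world; the wrist camera has in their place "hand_eye" (4x4, takes a point from camera to tool coordinates, whose origin is the TCP and whose axes are the flange's). Camera axes: x right, y up, looking along -z (the intrinsics and any distortion apply to the point x, -y, -z); pixel columns grow to the right and rows downward; lengths in m; the calibration is good to about 2 mm. A picture is of the moment at which its call begins: read the wrist's pose just before it. There is no depth.
- job.close_job(): hands the job in; it is judged then, once.
The state is a dict: "time_s": time; "joints": joint angles; "qd": joint speeds; "joint_torque": joint torques, N m; "tcp_pos": TCP position; "eef_rot": TCP orientation; "contact_force": force on the tool from outside, world axes, zero at the start; "moment": the same for the moment, N m; "gripper_width": finger opening in m; "gripper_force": force on a finger pad.
Only numpy, scipy, OpenCV 4.12 (cv2) and the standard library are available. Lean on these libraries where they do the work, as an engineer would, in place of code of your own. Each camera call takes 0.05 s, during which the arm holds its last target. There are 200 camera calls.

## Working session

There is one attempt and no reset: what is moved stays moved. The work goes in short steps, Python scripts to look and compute and a shell command to move; the robot and the scene stay as the last step left them, time stands still between calls to the robot, and variables do not carry over. Pictures are saved under pics/ and viewed, at most 14 in all, crops included, and the job is handed in when it is done.

```bash
ls; mkdir -p pics; python3 - <<'E'
from plant import r, optics
import cv2,numpy as np
s=r.get_state();print({k:np.round(v,3) for k,v in s.items()},r.pinch_z)
for n in("scene","side","wrist"):
    c=optics.capture(n);cv2.imwrite(f"pics/{n}0.png",c["img"]);print(n,{k:np.round(v,4).tolist() for k,v in c.items() if k!="img"})
E
```

```text
pics
{'time_s': np.float64(0.0), 'joints': array([ 8.4630e+01,  2.0591e+01,  6.3400e-01, -2.0000e-02, -7.0135e+01,
       -1.6506e+01]), 'qd': array([ 0.027,  0.004, -0.086, -0.049, -0.011,  0.024]), 'joint_torque': array([-2.0000e-03, -5.8272e+01,  2.9306e+01,  6.9980e+00,  7.0000e-03,
       -0.0000e+00]), 'tcp_pos': array([0.251, 0.626, 0.226]), 'eef_rot': array([ 1.79905e+02, -8.00000e-03, -2.18830e+01]), 'contact_force': array([-0.595,  0.548,  0.391]), 'moment': array([ 0.011, -0.01 ,  0.038]), 'gripper_force': np.float64(0.0), 'gripper_width': np.float64(0.088)} 0.0188
scene {'fovy': 55.8682, 'cx': 322.9349, 'cy': 230.8514, 'dist': [-0.0967, 0.0, 0.0, 0.0, 0.0], 'eye': [-0.0927, -0.3398, 0.8745], 'rotation': [39.627, -0.1085, -59.4379]}
side {'fovy': 51.2963, 'cx': 323.2092, 'cy': 239.6565, 'dist': [0.0116, 0.0, 0.0, 0.0, 0.0], 'eye': [0.5065, 0.9343, 0.7985], 'rotation': [50.8104, -0.211, 179.7624]}
wrist {'fovy': 62.7563, 'cx': 321.1045, 'cy': 235.1916, 'dist': [-0.0709, 0.0, 0.0, 0.0, 0.0], 'hand_eye': [[-0.0001, 0.9536, 0.301, 0.0833], [1.0, 0.0001, 0.0001, 0.0005], [0.0001, 0.301, -0.9536, -0.1577], [0.0, 0.0, 0.0, 1.0]]}
```

View pics/scene0.png

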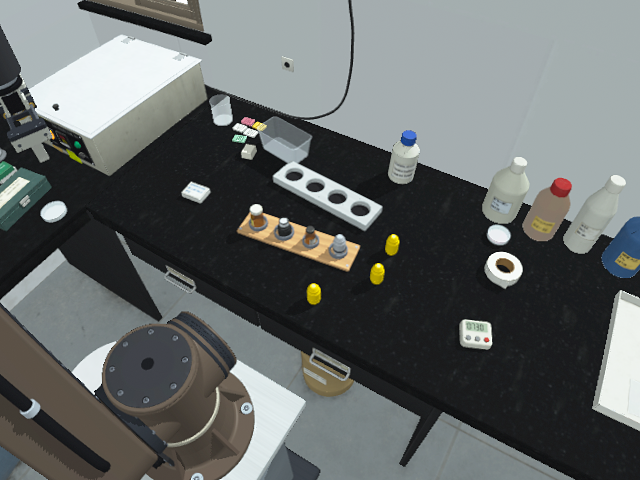

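View pics/side0.png

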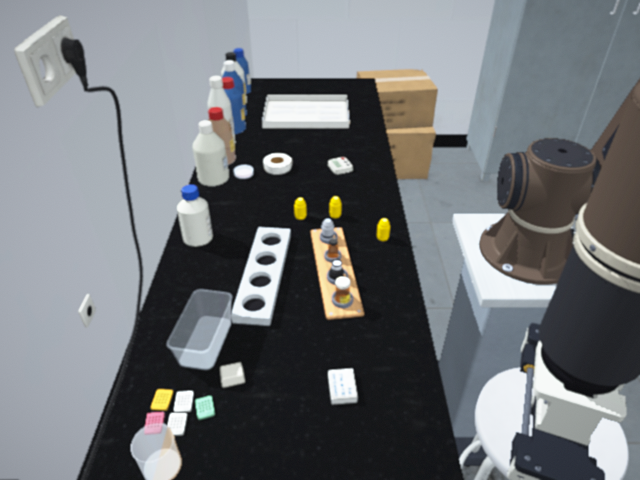

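The scene view shows the rail nearer and the rack beyond it. Left to right on the rail are the jar (257,215), eyepiece (284,228), bottle (310,237) and objective (338,245). The wells run from (294,174) to (361,210). The side view agrees: rail at about (337,272), rack at about (262,275), yellow decoys to the right.

```bash
cat > h.py <<'E'
import cv2,numpy as np
from scipy.spatial.transform import Rotation as R
from plant import r,optics
def cap(n,f=None):
    s=r.get_state();c=optics.capture(n)
    if n=="wrist":
        M=np.eye(4);M[:3,:3]=R.from_euler("xyz",s["eef_rot"],degrees=True).as_matrix();M[:3,3]=s["tcp_pos"]
        M=M@np.array(c["hand_eye"])
    else:
        M=np.eye(4);M[:3,:3]=R.from_euler("xyz",c["rotation"],degrees=True).as_matrix();M[:3,3]=c["eye"]
    c["M"]=M;F=240/np.tan(np.radians(c["fovy"]/2));c["K"]=np.array([[F,0,c["cx"]],[0,F,c["cy"]],[0,0,1]])
    if f: cv2.imwrite(f"pics/{f}.png",c["img"])
    return c
def ray(c,px):
    u=cv2.undistortPoints(np.array(px,float).reshape(-1,1,2),c["K"],np.array(c["dist"],float)).reshape(-1,2)
    d=np.c_[u[:,0],-u[:,1],-np.ones(len(u))]@c["M"][:3,:3].T
    return c["M"][:3,3],d
def plane(c,px,z):
    o,d=ray(c,px);return o+d*((z-o[2])/d[:,2])[:,None]
def tri(c1,p1,c2,p2):
    out=[]
    o1,D1=ray(c1,p1);o2,D2=ray(c2,p2)
    for a,b in zip(D1,D2):
        t=np.linalg.lstsq(np.c_[a,-b],o2-o1,rcond=None)[0]
        P,Q=o1+a*t[0],o2+b*t[1];out.append([*((P+Q)/2),np.linalg.norm(P-Q)])
    return np.array(out)
def proj(c,P):
    q=(np.array(P).reshape(-1,3)-c["M"][:3,3])@c["M"][:3,:3]
    return cv2.projectPoints(q*[1,-1,-1],np.zeros(3),np.zeros(3),c["K"],np.array(c["dist"],float))[0].reshape(-1,2)
E
python3 - <<'E'
from h import *
np.set_printoptions(precision=4,suppress=True)
W={}
for n,seed in(("scene",dict(rail=(330,255),rack=(350,208))),("side",dict(rail=(325,240),rack=(270,268)))):
    c=cap(n);hsv=cv2.cvtColor(c["img"],cv2.COLOR_BGR2HSV)
    H,S,V=cv2.split(hsv)
    wood=((H>5)&(H<22)&(S>50)&(V>120)).astype(np.uint8);al=((S<40)&(V>110)).astype(np.uint8)
    for name,m,z in(("rail",wood,.01),("rack",al,.022)):
        m=m.copy();x0,x1,y0,y1=(230,390,160,275) if n=="scene" else (228,372,222,330)
        k=np.zeros_like(m);k[y0:y1,x0:x1]=1;m*=k
        cs,h=cv2.findContours(m,cv2.RETR_CCOMP,cv2.CHAIN_APPROX_NONE)
        i=max(range(len(cs)),key=lambda j:cv2.contourArea(cs[j]) if h[0][j][3]<0 else 0)
        P=plane(c,cs[i].reshape(-1,2),z)[:,:2].astype(np.float32)
        print(n,name,cv2.minAreaRect(P*1000))
        if name=="rack":
            cent=[]
            for j in range(len(cs)):
                if h[0][j][3]==i and cv2.contourArea(cs[j])>40:
                    e=cv2.fitEllipse(cs[j]);cent.append(e[0])
            cent=sorted(cent);cent=cent if n=="scene" else sorted(cent,key=lambda p:-p[1])
            W[n]=(c,cent);print(cent,plane(c,cent,.015))
if all(len(W[n][1])==4 for n in W): print(tri(*W["scene"],*W["side"]))
c=W["scene"][0];d=W["side"][0]
print(tri(c,[(257,209),(284,221),(310,230),(339,238)],d,[(343,284),(337,265),(331,244),(327,223)]))
def crop(c,x,y,w,h): return cv2.resize(c["img"][y:y+h,x:x+w],(640,int(640*h/w)),interpolation=cv2.INTER_CUBIC)
cv2.imwrite("pics/zoom.png",crop(c,225,155,176,125))
E
```

```text
scene rail ((472.3938903808594, 65.83917236328125), (83.45185089111328, 300.8073425292969), 7.143513202667236)
scene rack ((634.4833984375, 88.03456115722656), (327.28277587890625, 111.14347839355469), 81.59335327148438)
[(293.86669921875, 175.61793518066406), (314.7033996582031, 186.46092224121094), (336.6156005859375, 197.95413208007812), (359.5530700683594, 209.8837890625)] [[ 0.6499  0.1896  0.015 ]
 [ 0.643   0.1184  0.015 ]
 [ 0.6358  0.0468  0.015 ]
 [ 0.629  -0.0246  0.015 ]]
side rail ((474.05950927734375, 70.99760437011719), (83.60722351074219, 308.6985778808594), 7.219145774841309)
side rack ((647.8720092773438, 99.44541931152344), (341.2007141113281, 105.54058074951172), 84.53150177001953)
[(253.79603576660156, 304.1256103515625), (260.0611572265625, 280.7047119140625), (265.9169921875, 259.5294494628906), (271.16510009765625, 240.3192138671875)] [[ 0.6491  0.1916  0.015 ]
 [ 0.6425  0.1195  0.015 ]
 [ 0.6354  0.0476  0.015 ]
 [ 0.6285 -0.0241  0.015 ]]
[[ 0.6498  0.1902  0.0141  0.0013]
 [ 0.6429  0.1187  0.0145  0.0008]
 [ 0.6357  0.047   0.0147  0.0006]
 [ 0.6287 -0.0245  0.0149  0.0006]]
[[ 0.4619  0.1751  0.0612  0.0068]
 [ 0.4718  0.1031  0.0497  0.0055]
 [ 0.4819  0.0333  0.0509  0.0002]
 [ 0.4908 -0.0399  0.0572  0.0008]]
```

View pics/zoom.png

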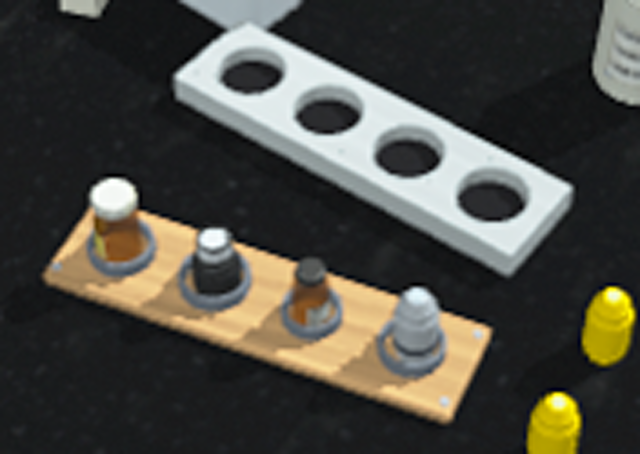

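The zoom confirms the order on the rail, left to right: jar (115,215), eyepiece (214,262), bottle (311,295), objective (416,325). The four wells are empty. The measured sizes and heights agree with the text. I'll move above the racks for a closer look with the wrist camera.

```bash
cat >> h.py <<'E'
def go(*targets,start=None):
    """units (30 mm) and rotation vector along current tool axes to each (x,y,z,yaw)"""
    s=r.get_state()
    p,e=(s["tcp_pos"],s["eef_rot"]) if start is None else (start[:3],[180,0,start[3]])
    A=R.from_euler("xyz",e,degrees=True)
    for t in targets:
        d=A.inv().apply(np.array(t[:3])-p)/.03
        w=(A.inv()*R.from_euler("xyz",[180,0,t[3]],degrees=True)).as_rotvec(degrees=True)
        print(t,"xyz",d.round(2).tolist(),"rot",w.round(1).tolist())
E
python3 -c "
from h import *
go((.53,.04,.25,-82.85))"
```

```text
(0.53, 0.04, 0.25, -82.85) xyz [15.9, 14.67, -0.78] rot [0.0, -0.0, 61.0]
```

```bash
python3 -m crank '[{"xyz":[1,0.9,-0.3],"delta_rot":[0,0,4],"claw":0},{"xyz":[2.4,2.2,-0.7],"delta_rot":[0,0,10],"claw":0},{"xyz":[3.8,3.5,-0.8],"delta_rot":[0,0,16],"claw":0},{"xyz":[5.2,4.8,-0.8],"delta_rot":[0,0,22],"claw":0},{"xyz":[6.6,6.1,-0.8],"delta_rot":[0,0,28],"claw":0},{"xyz":[8,7.4,-0.8],"delta_rot":[0,0,34],"claw":0},{"xyz":[9.4,8.7,-0.8],"delta_rot":[0,0,40],"claw":0},{"xyz":[10.8,10,-0.8],"delta_rot":[0,0,46],"claw":0},{"xyz":[12.2,11.3,-0.8],"delta_rot":[0,0,51],"claw":0},{"xyz":[13.6,12.6,-0.8],"delta_rot":[0,0,56],"claw":0},{"xyz":[14.8,13.7,-0.8],"delta_rot":[0,0,59],"claw":0},{"xyz":[15.9,14.7,-0.8],"delta_rot":[0,0,61],"claw":0},{"xyz":[15.9,14.7,-0.8],"delta_rot":[0,0,61],"claw":0},{"xyz":[15.9,14.7,-0.8],"delta_rot":[0,0,61],"claw":0},{"xyz":[15.9,14.7,-0.8],"delta_rot":[0,0,61],"claw":0}]' 30
python3 - <<'E'
from h import *
c=cap("wrist","w1")
print(proj(c,[[.4596,.174,.01],[.4864,-.04,.01],[.65,.19,.022],[.6287,-.0245,.022]]).round())
E
```

```text
time_s: 2.12
tcp_pos: [0.5296, 0.0402, 0.2507]
eef_rot: [-180.0, 0.0, -82.8]
contact_force: [0.0, -0.4, -0.3]
gripper_width: 0.0872
gripper_force: 0.0
[[368. 318.]
 [376. 121.]
 [198. 316.]
 [227. 119.]]
```

View pics/w1.png

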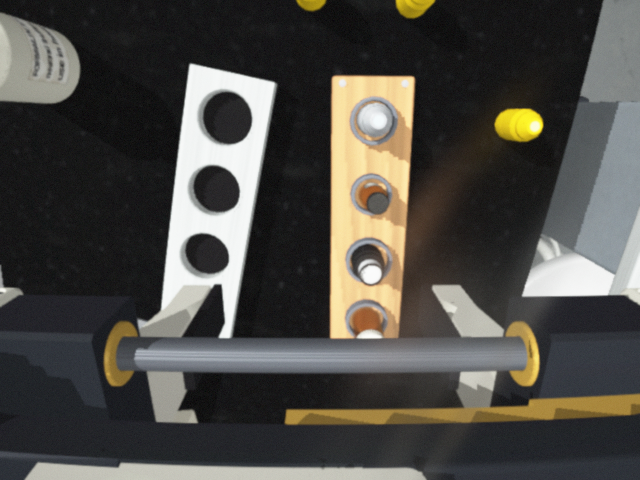

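The wrist view matches the projected positions: objective at (374,120), bottle (375,198), eyepiece (368,265), jar (366,330), and right-end well at (227,117). I'll refine the grasps with this view and the scene view, and check how close the white bottle and tray are.

```bash
python3 - <<'E'
from h import *
np.set_printoptions(precision=4,suppress=True)
c=cap("wrist");s=cap("scene");d=cap("side")
H,S,V=cv2.split(cv2.cvtColor(c["img"],cv2.COLOR_BGR2HSV))
# rail width line: wood edges per row
m=((H>5)&(H<22)&(S>50)&(V>120))
for y in (90,155,230):
    x=np.where(m[y,325:420])[0]+325;P=plane(c,[(x[0],y),(x[-1],y)],.01);q=P.mean(0);print("rail mid",q,np.linalg.norm(P[1]-P[0]))
# wells: dark blobs
dark=((V<70)).astype(np.uint8);dark[:,:165]=0;dark[:,280:]=0
cs,_=cv2.findContours(dark,cv2.RETR_LIST,cv2.CHAIN_APPROX_NONE)
for k in cs:
    if 800<cv2.contourArea(k)<4000:
        e=cv2.fitEllipse(k);
        P=plane(c,k.reshape(-1,2),.008)[:,:2].astype(np.float32);print("well",np.round(e[0]),plane(c,[e[0]],.008),np.array(cv2.minEnclosingCircle(P)[1]))
print("tops, plane", plane(c,[(375,117)],.066),plane(c,[(377,202)],.062),plane(c,[(370,271)],.058))
print("tops tri",tri(c,[(375,117),(377,202),(370,271)],s,[(339,236),(310.5,229),(284,220)]))
print("whitebottle base",plane(d,[(197,243),(212,236)],0),"top tri",tri(s,[(408,134)],d,[(189,190)]))
print("tray near", plane(s,[(262,150),(287,163),(311,135)],.02),plane(d,[(228,310),(203,366),(232,293)],.05))
E
```

```text
rail mid [ 0.4942 -0.0685  0.01  ] 0.07896892827419591
rail mid [ 0.4868 -0.0068  0.01  ] 0.07930611102130898
rail mid [0.4763 0.071  0.01  ] 0.07957858432194978
well [207. 318.] [[0.6432 0.1999 0.008 ]] 0.04214753955602646
well [206. 253.] [[0.6469 0.1197 0.008 ]] 0.024072227999567986
well [216. 188.] [[0.6397 0.047  0.008 ]] 0.02448759600520134
well [227. 117.] [[ 0.6326 -0.0255  0.008 ]] 0.0245396476238966
tops, plane [[ 0.4957 -0.0435  0.066 ]] [[0.4814 0.0292 0.062 ]] [[0.476  0.0979 0.058 ]]
tops tri [[ 0.4941 -0.0411  0.0618  0.0052]
 [ 0.4805  0.0305  0.0576  0.0007]
 [ 0.4749  0.101   0.0533  0.0024]]
whitebottle base [[ 0.8154 -0.0318  0.    ]
 [ 0.7827 -0.0598  0.    ]] top tri [[ 0.8178 -0.0568  0.1431  0.0031]]
tray near [[0.6889 0.3246 0.02  ]
 [0.6789 0.2311 0.02  ]
 [0.8194 0.2384 0.02  ]] [[0.693  0.2409 0.05  ]
 [0.7185 0.3772 0.05  ]
 [0.6916 0.1929 0.05  ]]
```

```bash
python3 -c "
from h import *
go((.491,-.041,.12,-82.85),(.491,-.041,.027,-82.85))"
```

```text
(0.491, -0.041, 0.12, -82.85) xyz [2.52, 1.62, 4.36] rot [-0.0, 0.0, 0.1]
(0.491, -0.041, 0.027, -82.85) xyz [2.52, 1.62, 7.46] rot [-0.0, 0.0, 0.1]
```

```bash
python3 -m crank '[{"xyz":[0.8,0.5,1.3],"delta_rot":[0,0,0],"claw":0},{"xyz":[1.7,1.1,2.8],"delta_rot":[0,0,0],"claw":0},{"xyz":[2.5,1.6,4.1],"delta_rot":[0,0,0],"claw":0},{"xyz":[2.52,1.62,5.3],"delta_rot":[0,0,0],"claw":0},{"xyz":[2.52,1.62,6.4],"delta_rot":[0,0,0],"claw":0},{"xyz":[2.52,1.62,7.1],"delta_rot":[0,0,0],"claw":0},{"xyz":[2.52,1.62,7.46],"delta_rot":[0,0,0],"claw":0},{"xyz":[2.52,1.62,7.46],"delta_rot":[0,0,0],"claw":0},{"xyz":[2.52,1.62,7.46],"delta_rot":[0,0,0],"claw":0.3},{"xyz":[2.52,1.62,7.46],"delta_rot":[0,0,0],"claw":0.5},{"xyz":[2.52,1.62,7.46],"delta_rot":[0,0,0],"claw":0.6},{"xyz":[2.52,1.62,7.46],"delta_rot":[0,0,0],"claw":0.7},{"xyz":[2.52,1.62,7.46],"delta_rot":[0,0,0],"claw":0.8},{"xyz":[2.52,1.62,7.46],"delta_rot":[0,0,0],"claw":0.9},{"xyz":[2.52,1.62,7.46],"delta_rot":[0,0,0],"claw":0.9}]' 25
python3 -c "
from h import *
s=r.get_state();print(s['time_s'],s['contact_force'],s['moment'])
x,y,z=s['tcp_pos']
go((x,y,.13,-82.85),(.652,.190,.13,-95.6),(.652,.19,.05,-95.6),(.652,.190,.0255,-95.6))"
```

```text
time_s: 4.2
tcp_pos: [0.4911, -0.0416, 0.0268]
eef_rot: [-180.0, -0.0, -82.9]
contact_force: [-0.3, -0.1, 0.4]
gripper_width: 0.0291
gripper_force: 25.0
4.2 [-0.29944698 -0.13691496  0.3799899 ] [ 0.07233855 -0.0877978   0.03066785]
(np.float64(0.4911053734391589), np.float64(-0.0416264464033616), 0.13, -82.85) xyz [0.0, -0.0, -3.44] rot [-0.0, -0.0, -0.0]
(0.652, 0.19, 0.13, -95.6) xyz [-7.0, -6.28, -3.44] rot [-0.0, 0.0, 12.7]
(0.652, 0.19, 0.05, -95.6) xyz [-7.0, -6.28, -0.77] rot [-0.0, 0.0, 12.7]
(0.652, 0.19, 0.0255, -95.6) xyz [-7.0, -6.28, 0.04] rot [-0.0, 0.0, 12.7]
```

```bash
python3 -m crank '[{"xyz":[0,0,-0.5],"delta_rot":[0,0,0],"claw":0.9},{"xyz":[0,0,-1.5],"delta_rot":[0,0,0],"claw":0.9},{"xyz":[-0.2,-0.2,-2.6],"delta_rot":[0,0,0],"claw":0.9},{"xyz":[-0.9,-0.8,-3.3],"delta_rot":[0,0,2],"claw":0.9},{"xyz":[-1.8,-1.6,-3.44],"delta_rot":[0,0,3],"claw":0.9},{"xyz":[-2.8,-2.5,-3.44],"delta_rot":[0,0,5],"claw":0.9},{"xyz":[-3.8,-3.4,-3.44],"delta_rot":[0,0,7],"claw":0.9},{"xyz":[-4.8,-4.3,-3.44],"delta_rot":[0,0,9],"claw":0.9},{"xyz":[-5.8,-5.2,-3.44],"delta_rot":[0,0,11],"claw":0.9},{"xyz":[-6.5,-5.8,-3.44],"delta_rot":[0,0,12],"claw":0.9},{"xyz":[-6.9,-6.2,-3.2],"delta_rot":[0,0,12.7],"claw":0.9},{"xyz":[-7,-6.28,-2.6],"delta_rot":[0,0,12.7],"claw":0.9},{"xyz":[-7,-6.28,-1.7],"delta_rot":[0,0,12.7],"claw":0.9},{"xyz":[-7,-6.28,-0.9],"delta_rot":[0,0,12.7],"claw":0.9},{"xyz":[-7,-6.28,-0.5],"delta_rot":[0,0,12.7],"claw":0.9},{"xyz":[-7,-6.28,-0.3],"delta_rot":[0,0,12.7],"claw":0.9},{"xyz":[-7,-6.28,-0.3],"delta_rot":[0,0,12.7],"claw":0.9}]'
python3 - <<'E'
from h import *
c=cap("wrist","w2");s=cap("side")
print(r.get_state()["time_s"])
p=proj(s,[[.652,.19,.05]])[0].astype(int);q=s["img"][p[1]-60:p[1]+60,p[0]-60:p[0]+60]
cv2.imwrite("pics/w2c.png",np.hstack([c["img"][::1,::1][:, :][0:480,120:520],cv2.resize(q,(400,480))]))
go((.652,.19,.0255,-95.6))
E
```

```text
time_s: 6.32
tcp_pos: [0.6519, 0.1898, 0.0358]
eef_rot: [-180.0, -0.0, -95.6]
contact_force: [0.2, 0.1, -1.8]
gripper_width: 0.0293
gripper_force: 25.0
6.425
(0.652, 0.19, 0.0255, -95.6) xyz [0.01, 0.01, 0.37] rot [-0.1, 0.0, 0.0]
```

View pics/w2c.png

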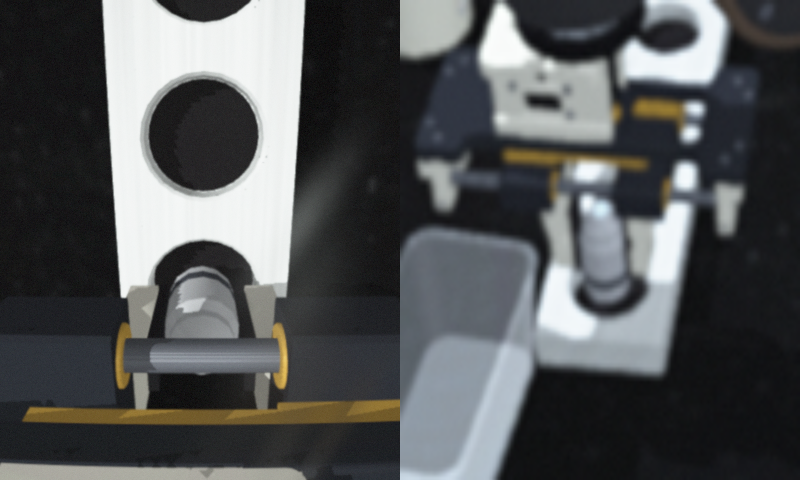

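Left half: the objective is between the fingers and above the left-end well, around (200,290). Right half: its foot at (605,300) is centred in the well's opening, and it is upright. Now I'll lower it gently.

```bash
python3 -m crank '[{"xyz":[0,0,0.12],"delta_rot":[0,0,0],"claw":0.9},{"xyz":[0,0,0.22],"delta_rot":[0,0,0],"claw":0.9},{"xyz":[0,0,0.3],"delta_rot":[0,0,0],"claw":0.9},{"xyz":[0,0,0.34],"delta_rot":[0,0,0],"claw":0.9},{"xyz":[0,0,0.36],"delta_rot":[0,0,0],"claw":0.9},{"xyz":[0,0,0.36],"delta_rot":[0,0,0],"claw":0.9}]'
```

```text
time_s: 7.18
tcp_pos: [0.6519, 0.1901, 0.025]
eef_rot: [-180.0, 0.0, -95.6]
contact_force: [-0.2, 0.2, -1.4]
gripper_width: 0.0294
gripper_force: 25.0
```

```bash
python3 -m crank '[{"xyz":[0,0,0.02],"delta_rot":[0,0,0],"claw":0.9},{"xyz":[0,0,0.04],"delta_rot":[0,0,0],"claw":0.9},{"xyz":[0,0,0.04],"delta_rot":[0,0,0],"claw":0.9}]'
```

```text
time_s: 7.55
tcp_pos: [0.652, 0.1901, 0.0248]
eef_rot: [-180.0, 0.0, -95.6]
contact_force: [-3.6, -0.4, 6.1]
gripper_width: 0.0293
gripper_force: 25.0
```

```bash
python3 -c "
from h import *
go((.652,.19,.12,-95.6),(.480,.031,.12,-82.85),(.480,.031,.027,-82.85),start=(.652,.19,.0242,-95.6))"
```

```text
(0.652, 0.19, 0.12, -95.6) xyz [0.0, 0.0, -3.19] rot [0.0, 0.0, 0.0]
(0.48, 0.031, 0.12, -82.85) xyz [5.83, 5.19, -3.19] rot [0.0, 0.0, -12.7]
(0.48, 0.031, 0.027, -82.85) xyz [5.83, 5.19, -0.09] rot [0.0, 0.0, -12.7]
```

```bash
python3 -m crank '[{"xyz":[0,0,0],"delta_rot":[0,0,0],"claw":0.55},{"xyz":[0,0,0],"delta_rot":[0,0,0],"claw":0.4},{"xyz":[0,0,0],"delta_rot":[0,0,0],"claw":0.4},{"xyz":[0,0,-0.6],"delta_rot":[0,0,0],"claw":0.4},{"xyz":[0,0,-2],"delta_rot":[0,0,0],"claw":0.3},{"xyz":[0.2,0.2,-3.2],"delta_rot":[0,0,0],"claw":0.2},{"xyz":[1.4,1.3,-3.3],"delta_rot":[0,0,-3],"claw":0},{"xyz":[2.7,2.4,-3.3],"delta_rot":[0,0,-6],"claw":0},{"xyz":[4,3.6,-3.3],"delta_rot":[0,0,-9],"claw":0},{"xyz":[5.1,4.6,-3.2],"delta_rot":[0,0,-11],"claw":0},{"xyz":[5.83,5.19,-2.8],"delta_rot":[0,0,-12.7],"claw":0},{"xyz":[5.83,5.19,-1.8],"delta_rot":[0,0,-12.7],"claw":0},{"xyz":[5.83,5.19,-0.8],"delta_rot":[0,0,-12.7],"claw":0},{"xyz":[5.83,5.19,-0.3],"delta_rot":[0,0,-12.7],"claw":0},{"xyz":[5.83,5.19,-0.09],"delta_rot":[0,0,-12.7],"claw":0},{"xyz":[5.83,5.19,-0.09],"delta_rot":[0,0,-12.7],"claw":0.2}]'
python3 - <<'E'
from h import *
c=cap("wrist");s=cap("side")
p=proj(s,[[.652,.19,.03]])[0].astype(int);q=s["img"][p[1]-60:p[1]+60,p[0]-60:p[0]+60]
cv2.imwrite("pics/w3c.png",np.hstack([c["img"][0:480,120:520],cv2.resize(q,(400,480))]))
E
```

```text
time_s: 9.55
tcp_pos: [0.4803, 0.0313, 0.027]
eef_rot: [-180.0, 0.0, -82.9]
contact_force: [-0.4, 1.1, -0.4]
gripper_width: 0.0821
gripper_force: 0.0
```

View pics/w3c.png

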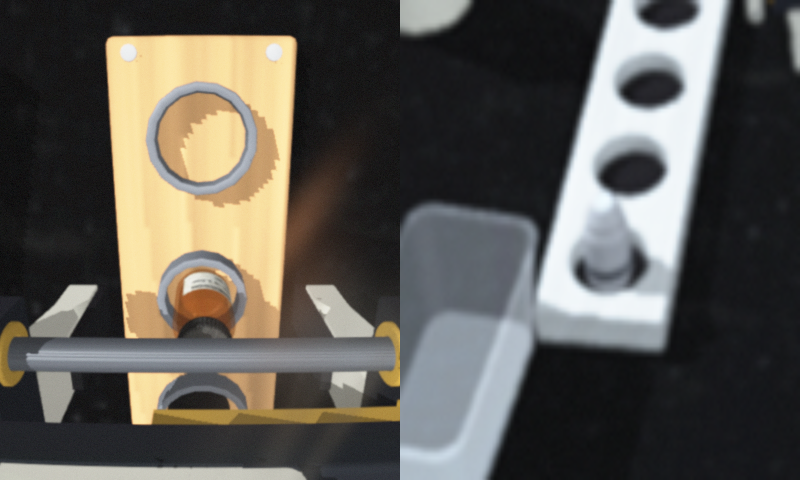

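The objective stands upright in the left-end well (608,260). The bottle at (205,300) is in its collar, midway between the fingers. I'll grasp it and carry it to the second well from the left.

```bash
python3 -m crank '[{"xyz":[0,0,0],"delta_rot":[0,0,0],"claw":0.5},{"xyz":[0,0,0],"delta_rot":[0,0,0],"claw":0.65},{"xyz":[0,0,0],"delta_rot":[0,0,0],"claw":0.75},{"xyz":[0,0,0],"delta_rot":[0,0,0],"claw":0.85},{"xyz":[0,0,0],"delta_rot":[0,0,0],"claw":0.9},{"xyz":[0,0,0],"delta_rot":[0,0,0],"claw":0.9}]' 18
python3 -c "
from h import *
go((.645,.119,.13,-95.6),(.645,.119,.0285,-95.6),(.645,.119,.0245,-95.6),start=(.480,.031,.027,-82.85))"
```

```text
time_s: 10.4
tcp_pos: [0.4799, 0.0311, 0.0265]
eef_rot: [180.0, -0.0, -82.9]
contact_force: [-1.0, -0.1, 0.5]
gripper_width: 0.0253
gripper_force: 18.0
(0.645, 0.119, 0.13, -95.6) xyz [-2.23, -5.82, -3.43] rot [0.0, -0.0, 12.7]
(0.645, 0.119, 0.0285, -95.6) xyz [-2.23, -5.82, -0.05] rot [0.0, -0.0, 12.7]
(0.645, 0.119, 0.0245, -95.6) xyz [-2.23, -5.82, 0.08] rot [0.0, -0.0, 12.7]
```

```bash
python3 -m crank '[{"xyz":[0,0,-0.5],"delta_rot":[0,0,0],"claw":0.9},{"xyz":[0,0,-1.5],"delta_rot":[0,0,0],"claw":0.9},{"xyz":[-0.1,-0.2,-2.6],"delta_rot":[0,0,0],"claw":0.9},{"xyz":[-0.4,-1,-3.3],"delta_rot":[0,0,2],"claw":0.9},{"xyz":[-0.8,-2.1,-3.43],"delta_rot":[0,0,4],"claw":0.9},{"xyz":[-1.2,-3.2,-3.43],"delta_rot":[0,0,7],"claw":0.9},{"xyz":[-1.7,-4.4,-3.43],"delta_rot":[0,0,10],"claw":0.9},{"xyz":[-2.1,-5.4,-3.43],"delta_rot":[0,0,12],"claw":0.9},{"xyz":[-2.23,-5.82,-3.2],"delta_rot":[0,0,12.7],"claw":0.9},{"xyz":[-2.23,-5.82,-2.5],"delta_rot":[0,0,12.7],"claw":0.9},{"xyz":[-2.23,-5.82,-1.6],"delta_rot":[0,0,12.7],"claw":0.9},{"xyz":[-2.23,-5.82,-0.8],"delta_rot":[0,0,12.7],"claw":0.9},{"xyz":[-2.23,-5.82,-0.35],"delta_rot":[0,0,12.7],"claw":0.9},{"xyz":[-2.23,-5.82,-0.1],"delta_rot":[0,0,12.7],"claw":0.9},{"xyz":[-2.23,-5.82,0],"delta_rot":[0,0,12.7],"claw":0.9},{"xyz":[-2.23,-5.82,0.05],"delta_rot":[0,0,12.7],"claw":0.9},{"xyz":[-2.23,-5.82,0.08],"delta_rot":[0,0,12.7],"claw":0.9},{"xyz":[-2.23,-5.82,0.08],"delta_rot":[0,0,12.7],"claw":0.9}]'
```

```text
time_s: 12.65
tcp_pos: [0.6452, 0.1193, 0.0245]
eef_rot: [-180.0, 0.0, -95.6]
contact_force: [0.7, -0.9, 0.3]
gripper_width: 0.0254
gripper_force: 18.0
```

```bash
python3 -m crank '[{"xyz":[0,0,0.02],"delta_rot":[0,0,0],"claw":0.9},{"xyz":[0,0,0.03],"delta_rot":[0,0,0],"claw":0.9},{"xyz":[0,0,0.03],"delta_rot":[0,0,0],"claw":0.9}]'
python3 -c "
from h import *
go((.645,.119,.12,-95.6),(.472,.102,.12,-82.85),(.472,.102,.027,-82.85),start=(.645,.119,.0237,-95.6))"
```

```text
time_s: 13.02
tcp_pos: [0.6453, 0.1194, 0.0244]
eef_rot: [-179.9, 0.0, -95.6]
contact_force: [-3.3, 0.1, 7.1]
gripper_width: 0.025
gripper_force: 18.0
(0.645, 0.119, 0.12, -95.6) xyz [0.0, 0.0, -3.21] rot [0.0, 0.0, 0.0]
(0.472, 0.102, 0.12, -82.85) xyz [1.13, 5.68, -3.21] rot [0.0, 0.0, -12.7]
(0.472, 0.102, 0.027, -82.85) xyz [1.13, 5.68, -0.11] rot [0.0, 0.0, -12.7]
```

```bash
python3 -m crank '[{"xyz":[0,0,0],"delta_rot":[0,0,0],"claw":0.6},{"xyz":[0,0,0],"delta_rot":[0,0,0],"claw":0.4},{"xyz":[0,0,0],"delta_rot":[0,0,0],"claw":0.4},{"xyz":[0,0,-0.6],"delta_rot":[0,0,0],"claw":0.4},{"xyz":[0,0,-2],"delta_rot":[0,0,0],"claw":0.3},{"xyz":[0.1,0.3,-3.2],"delta_rot":[0,0,-1],"claw":0.2},{"xyz":[0.4,1.8,-3.3],"delta_rot":[0,0,-4],"claw":0},{"xyz":[0.7,3.4,-3.3],"delta_rot":[0,0,-8],"claw":0},{"xyz":[1,4.9,-3.2],"delta_rot":[0,0,-11],"claw":0},{"xyz":[1.13,5.68,-2.8],"delta_rot":[0,0,-12.7],"claw":0},{"xyz":[1.13,5.68,-1.8],"delta_rot":[0,0,-12.7],"claw":0},{"xyz":[1.13,5.68,-0.8],"delta_rot":[0,0,-12.7],"claw":0},{"xyz":[1.13,5.68,-0.3],"delta_rot":[0,0,-12.7],"claw":0},{"xyz":[1.13,5.68,-0.11],"delta_rot":[0,0,-12.7],"claw":0},{"xyz":[1.13,5.68,-0.11],"delta_rot":[0,0,-12.7],"claw":0.2}]'
python3 - <<'E'
from h import *
c=cap("wrist");s=cap("side")
p=proj(s,[[.645,.119,.03]])[0].astype(int);q=s["img"][p[1]-60:p[1]+60,p[0]-60:p[0]+60]
cv2.imwrite("pics/w4c.png",np.hstack([c["img"][0:480,120:520],cv2.resize(q,(400,480))]))
E
```

```text
time_s: 14.9
tcp_pos: [0.4724, 0.1022, 0.027]
eef_rot: [-180.0, 0.0, -82.9]
contact_force: [-0.4, 0.2, 0.5]
gripper_width: 0.0823
gripper_force: 0.0
```

View pics/w4c.png

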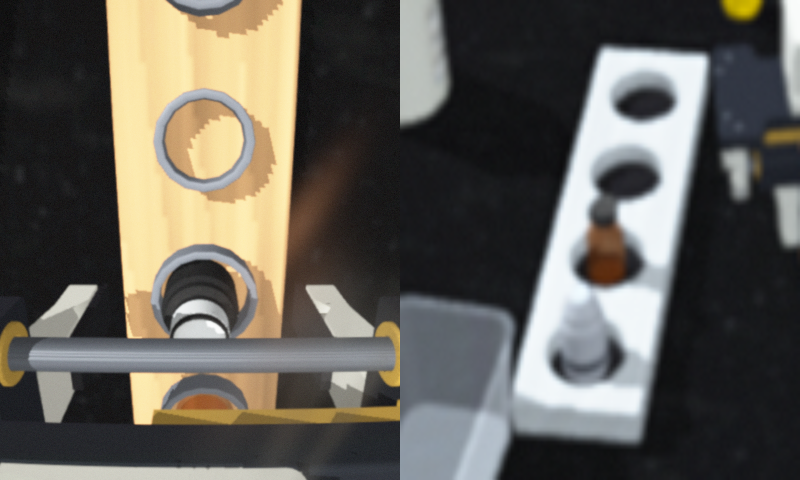

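The objective (583,340) and bottle (605,255) stand upright in their wells. The eyepiece (200,300) is between the fingers, and I'll grasp it now.

```bash
python3 -m crank '[{"xyz":[0,0,0.02],"delta_rot":[0,0,0],"claw":0.45},{"xyz":[0,0,0.02],"delta_rot":[0,0,0],"claw":0.55},{"xyz":[0,0,0.02],"delta_rot":[0,0,0],"claw":0.65},{"xyz":[0,0,0.02],"delta_rot":[0,0,0],"claw":0.75},{"xyz":[0,0,0.02],"delta_rot":[0,0,0],"claw":0.85},{"xyz":[0,0,0.02],"delta_rot":[0,0,0],"claw":0.85}]' 25
python3 -c "
from h import *
go((.638,.047,.13,-95.6),(.638,.047,.024,-95.6),start=(.472,.102,.0264,-82.85))"
```

```text
time_s: 15.75
tcp_pos: [0.4722, 0.1021, 0.0259]
eef_rot: [-180.0, 0.0, -82.9]
contact_force: [0.2, 0.0, 1.3]
gripper_width: 0.0318
gripper_force: 25.0
(0.638, 0.047, 0.13, -95.6) xyz [2.51, -5.26, -3.45] rot [0.0, -0.0, 12.7]
(0.638, 0.047, 0.024, -95.6) xyz [2.51, -5.26, 0.08] rot [0.0, -0.0, 12.7]
```

```bash
python3 -m crank '[{"xyz":[0,0,-0.5],"delta_rot":[0,0,0],"claw":0.85},{"xyz":[0,0,-1.5],"delta_rot":[0,0,0],"claw":0.85},{"xyz":[0.1,-0.2,-2.6],"delta_rot":[0,0,0],"claw":0.85},{"xyz":[0.4,-0.9,-3.3],"delta_rot":[0,0,2],"claw":0.85},{"xyz":[0.9,-1.9,-3.45],"delta_rot":[0,0,4],"claw":0.85},{"xyz":[1.4,-2.9,-3.45],"delta_rot":[0,0,7],"claw":0.85},{"xyz":[1.9,-4,-3.45],"delta_rot":[0,0,10],"claw":0.85},{"xyz":[2.3,-4.9,-3.45],"delta_rot":[0,0,12],"claw":0.85},{"xyz":[2.51,-5.26,-3.2],"delta_rot":[0,0,12.7],"claw":0.85},{"xyz":[2.51,-5.26,-2.5],"delta_rot":[0,0,12.7],"claw":0.85},{"xyz":[2.51,-5.26,-1.6],"delta_rot":[0,0,12.7],"claw":0.85},{"xyz":[2.51,-5.26,-0.8],"delta_rot":[0,0,12.7],"claw":0.85},{"xyz":[2.51,-5.26,-0.4],"delta_rot":[0,0,12.7],"claw":0.85},{"xyz":[2.51,-5.26,-0.3],"delta_rot":[0,0,12.7],"claw":0.85},{"xyz":[2.51,-5.26,-0.3],"delta_rot":[0,0,12.7],"claw":0.85}]'
python3 - <<'E'
from h import *
c=cap("wrist");s=cap("side")
p=proj(s,[[.638,.047,.03]])[0].astype(int);q=s["img"][p[1]-60:p[1]+60,p[0]-60:p[0]+60]
cv2.imwrite("pics/w5c.png",np.hstack([c["img"][0:480,120:520],cv2.resize(q,(400,480))]))
go((.638,.047,.024,-95.6))
E
```

```text
time_s: 17.62
tcp_pos: [0.6382, 0.047, 0.0354]
eef_rot: [-180.0, 0.0, -95.6]
contact_force: [0.1, 0.8, -0.1]
gripper_width: 0.0319
gripper_force: 25.0
(0.638, 0.047, 0.024, -95.6) xyz [0.0, 0.02, 0.39] rot [-0.1, 0.0, 0.0]
```

View pics/w5c.png

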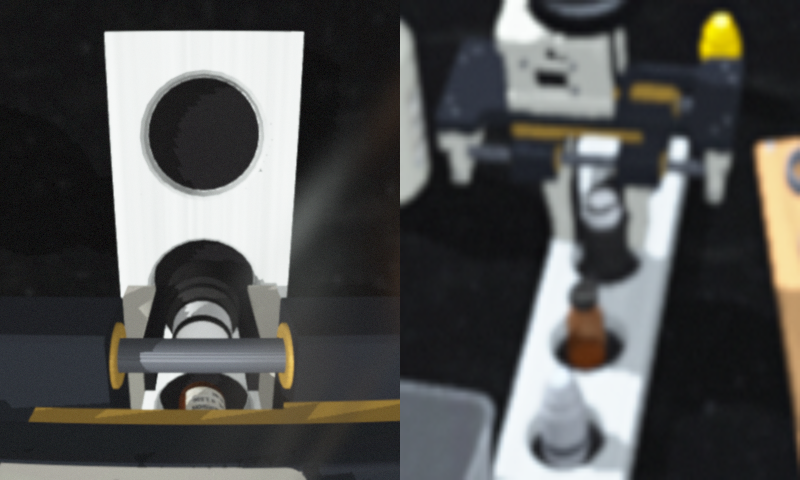

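The eyepiece is held upright over the third well from the left, at (605,240) in the right half, with the bottle and objective undisturbed. Next I'll lower it.

```bash
python3 -m crank '[{"xyz":[0,0,0.12],"delta_rot":[0,0,0],"claw":0.85},{"xyz":[0,0,0.24],"delta_rot":[0,0,0],"claw":0.85},{"xyz":[0,0,0.32],"delta_rot":[0,0,0],"claw":0.85},{"xyz":[0,0,0.36],"delta_rot":[0,0,0],"claw":0.85},{"xyz":[0,0,0.38],"delta_rot":[0,0,0],"claw":0.85},{"xyz":[0,0,0.4],"delta_rot":[0,0,0],"claw":0.85},{"xyz":[0,0,0.4],"delta_rot":[0,0,0],"claw":0.85}]'
```

```text
time_s: 18.6
tcp_pos: [0.6378, 0.0468, 0.0239]
eef_rot: [-180.0, -0.0, -95.6]
contact_force: [-3.3, 0.3, 8.2]
gripper_width: 0.032
gripper_force: 25.0
```

```bash
python3 -c "
from h import *
go((.638,.047,.12,-95.6),(.463,.174,.13,-82.85),(.463,.174,.027,-82.85),start=(.638,.047,.0235,-95.6))"
```

```text
(0.638, 0.047, 0.12, -95.6) xyz [0.0, 0.0, -3.22] rot [0.0, 0.0, 0.0]
(0.463, 0.174, 0.13, -82.85) xyz [-3.64, 6.22, -3.55] rot [0.0, 0.0, -12.7]
(0.463, 0.174, 0.027, -82.85) xyz [-3.64, 6.22, -0.12] rot [0.0, 0.0, -12.7]
```

```bash
python3 -m crank '[{"xyz":[0,0,0],"delta_rot":[0,0,0],"claw":0.55},{"xyz":[0,0,0],"delta_rot":[0,0,0],"claw":0.35},{"xyz":[0,0,0],"delta_rot":[0,0,0],"claw":0.35},{"xyz":[0,0,-0.6],"delta_rot":[0,0,0],"claw":0.35},{"xyz":[0,0,-2],"delta_rot":[0,0,0],"claw":0.3},{"xyz":[-0.1,0.2,-3.3],"delta_rot":[0,0,-1],"claw":0.2},{"xyz":[-0.9,1.5,-3.6],"delta_rot":[0,0,-4],"claw":0},{"xyz":[-1.8,3,-3.6],"delta_rot":[0,0,-7],"claw":0},{"xyz":[-2.6,4.5,-3.6],"delta_rot":[0,0,-10],"claw":0},{"xyz":[-3.4,5.8,-3.4],"delta_rot":[0,0,-12],"claw":0},{"xyz":[-3.64,6.22,-2.9],"delta_rot":[0,0,-12.7],"claw":0},{"xyz":[-3.64,6.22,-1.9],"delta_rot":[0,0,-12.7],"claw":0},{"xyz":[-3.64,6.22,-0.9],"delta_rot":[0,0,-12.7],"claw":0},{"xyz":[-3.64,6.22,-0.35],"delta_rot":[0,0,-12.7],"claw":0},{"xyz":[-3.64,6.22,-0.12],"delta_rot":[0,0,-12.7],"claw":0},{"xyz":[-3.64,6.22,-0.12],"delta_rot":[0,0,-12.7],"claw":0.2}]'
python3 - <<'E'
from h import *
c=cap("wrist");s=cap("side")
p=proj(s,[[.638,.047,.03]])[0].astype(int);q=s["img"][p[1]-60:p[1]+60,p[0]-60:p[0]+60]
cv2.imwrite("pics/w6c.png",np.hstack([c["img"][0:480,120:520],cv2.resize(q,(400,480))]))
E
```

```text
time_s: 20.6
tcp_pos: [0.4631, 0.1738, 0.027]
eef_rot: [-180.0, 0.0, -82.9]
contact_force: [0.2, 0.3, -0.1]
gripper_width: 0.0823
gripper_force: 0.0
```

View pics/w6c.png

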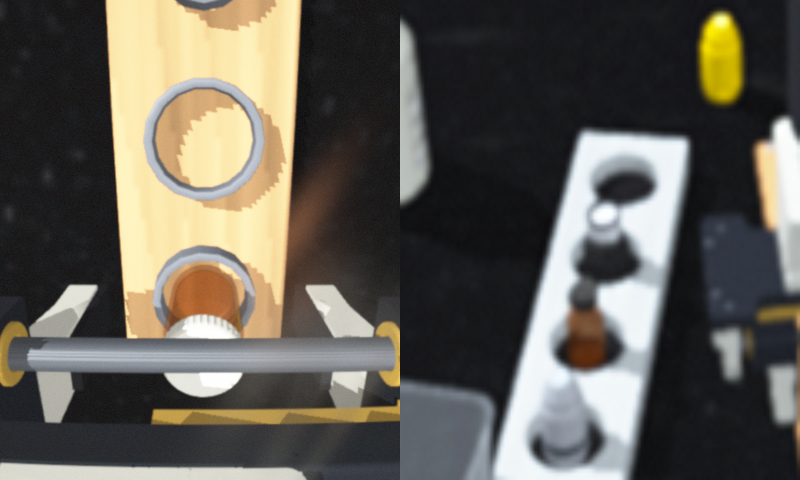

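The eyepiece now stands in the third well (605,245). The jar (203,330) is between the fingers, so I'll grasp it for the right-end well.

```bash
python3 -m crank '[{"xyz":[0,0,0],"delta_rot":[0,0,0],"claw":0.45},{"xyz":[0,0,0],"delta_rot":[0,0,0],"claw":0.55},{"xyz":[0,0,0],"delta_rot":[0,0,0],"claw":0.65},{"xyz":[0,0,0],"delta_rot":[0,0,0],"claw":0.75},{"xyz":[0,0,0],"delta_rot":[0,0,0],"claw":0.85},{"xyz":[0,0,0],"delta_rot":[0,0,0],"claw":0.85}]' 22
python3 -c "
from h import *
go((.631,-.025,.14,-95.6),(.631,-.025,.0245,-95.6),start=(.463,.174,.0268,-82.85))"
```

```text
time_s: 21.45
tcp_pos: [0.4628, 0.1736, 0.0265]
eef_rot: [180.0, -0.0, -82.9]
contact_force: [0.4, -0.1, 1.3]
gripper_width: 0.0309
gripper_force: 22.0
(0.631, -0.025, 0.14, -95.6) xyz [7.28, -4.73, -3.77] rot [0.0, -0.0, 12.7]
(0.631, -0.025, 0.0245, -95.6) xyz [7.28, -4.73, 0.08] rot [0.0, -0.0, 12.7]
```

```bash
python3 -m crank '[{"xyz":[0,0,-0.5],"delta_rot":[0,0,0],"claw":0.85},{"xyz":[0,0,-1.6],"delta_rot":[0,0,0],"claw":0.85},{"xyz":[0.2,-0.1,-2.9],"delta_rot":[0,0,0],"claw":0.85},{"xyz":[0.9,-0.6,-3.6],"delta_rot":[0,0,2],"claw":0.85},{"xyz":[1.8,-1.2,-3.77],"delta_rot":[0,0,4],"claw":0.85},{"xyz":[2.9,-1.9,-3.77],"delta_rot":[0,0,6],"claw":0.85},{"xyz":[4,-2.6,-3.77],"delta_rot":[0,0,8],"claw":0.85},{"xyz":[5.1,-3.3,-3.77],"delta_rot":[0,0,10],"claw":0.85},{"xyz":[6.2,-4,-3.77],"delta_rot":[0,0,12],"claw":0.85},{"xyz":[7,-4.5,-3.77],"delta_rot":[0,0,12.7],"claw":0.85},{"xyz":[7.28,-4.73,-3.5],"delta_rot":[0,0,12.7],"claw":0.85},{"xyz":[7.28,-4.73,-2.7],"delta_rot":[0,0,12.7],"claw":0.85},{"xyz":[7.28,-4.73,-1.7],"delta_rot":[0,0,12.7],"claw":0.85},{"xyz":[7.28,-4.73,-0.8],"delta_rot":[0,0,12.7],"claw":0.85},{"xyz":[7.28,-4.73,-0.35],"delta_rot":[0,0,12.7],"claw":0.85},{"xyz":[7.28,-4.73,-0.15],"delta_rot":[0,0,12.7],"claw":0.85},{"xyz":[7.28,-4.73,0],"delta_rot":[0,0,12.7],"claw":0.85},{"xyz":[7.28,-4.73,0.06],"delta_rot":[0,0,12.7],"claw":0.85},{"xyz":[7.28,-4.73,0.1],"delta_rot":[0,0,12.7],"claw":0.85},{"xyz":[7.28,-4.73,0.1],"delta_rot":[0,0,12.7],"claw":0.85}]'
```

```text
time_s: 23.95
tcp_pos: [0.6312, -0.0253, 0.0245]
eef_rot: [-179.9, 0.0, -95.6]
contact_force: [-1.6, 0.2, 4.8]
gripper_width: 0.0308
gripper_force: 22.0
```

Contact with the floor came at the expected height. I'll release, retreat up and back, and check.

```bash
python3 -m crank '[{"xyz":[0,0,0],"delta_rot":[0,0,0],"claw":0.55},{"xyz":[0,0,0],"delta_rot":[0,0,0],"claw":0.35},{"xyz":[0,0,0],"delta_rot":[0,0,0],"claw":0.35},{"xyz":[0,0,-0.6],"delta_rot":[0,0,0],"claw":0.35},{"xyz":[0,0,-2],"delta_rot":[0,0,0],"claw":0.3},{"xyz":[0,0,-3.8],"delta_rot":[0,0,0],"claw":0.2},{"xyz":[0,1,-5.5],"delta_rot":[0,0,0],"claw":0},{"xyz":[0,2.5,-6.5],"delta_rot":[0,0,0],"claw":0},{"xyz":[0,4,-7],"delta_rot":[0,0,0],"claw":0},{"xyz":[0,4.5,-7],"delta_rot":[0,0,0],"claw":0},{"xyz":[0,4.5,-7],"delta_rot":[0,0,0],"claw":0}]'
python3 - <<'E'
from h import *
s=cap("side");c=cap("scene")
f=lambda q:cv2.resize(q,(400,400),interpolation=cv2.INTER_CUBIC)
cv2.imwrite("pics/end.png",np.hstack([f(c["img"][120:360,180:510]),f(s["img"][150:410,150:410])]))
E
```

```text
time_s: 25.32
tcp_pos: [0.4959, -0.0122, 0.2347]
eef_rot: [-179.9, 0.1, -95.5]
contact_force: [0.8, -0.3, 0.7]
gripper_width: 0.0875
gripper_force: 0.0
```

View pics/end.png

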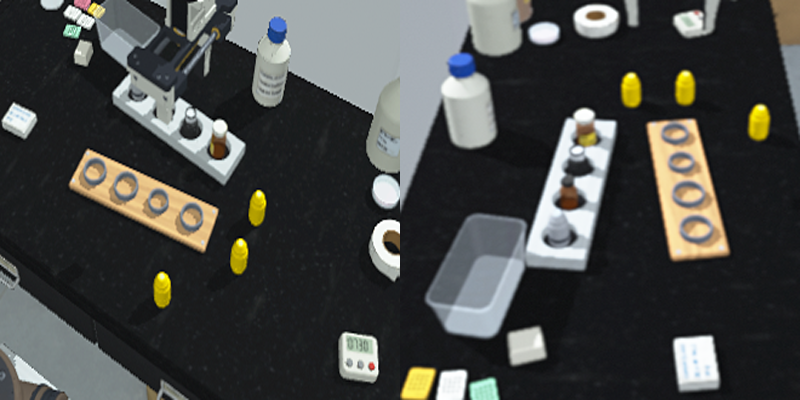

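All four stand upright in the wells. In the side view they are, near to far (left to right), objective (557,230), bottle (568,193), eyepiece (577,160) and jar (585,127). The collars are empty, and the timer, box and decoys have not been disturbed.

```bash
python3 -c "
from plant import job
print(job.close_job())"
```

```text
the job is handed in; nothing more can be done
None
```

The job is handed in at about 25 s: the objective, bottle, eyepiece and jar stand upright in the rack's wells, left to right (the reverse of the rail), and the timer and coverslip box were left alone.

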